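# Index the filter arm to the green objective

## Robot

A 6-joint arm with a two-finger parallel gripper is mounted at the origin on the work surface. World frame = base frame: x ahead of the robot, y to its left, z up, the work surface at z = 0. Lengths are in m, angles in rad, forces in N, time in s.
With the tool pointing down it reaches from about 0.35 to 0.975 m from the base axis. Payload 4.9 kg.
Tool frame: the origin (TCP) lies midway between the tips of the shut fingers; the grasp point (between the pads) lies 19 mm behind it; z points along the fingers, y is the direction in which the jaws open and shut (so a half turn about z gives the same grasp; the last joint's range is limited). The gripper opens to 85 mm and grips with 20 to 120 N. Pads are 22 mm wide; open, the fingers measure 114 mm over their backs; the gripper's body (76 mm by 85 mm) begins 54 mm behind the grasp point. The pads swing forward as they close: fully open they stand 13 mm farther back than shut.
Start: joints at [-1.383, 0.053, 1.613, -0, 1.476, -0.119], TCP at [0.189, -0.596, 0.231] pointing down, gripper open.
Joint ranges: [-3.01, 3.01], [-1.01, 2.22], [0.06, 2.58], [-1.02, 4.17], [0.09, 2.62], [-3.14, 3.14]. Speed limits (rad/s): [2.57, 2.57, 3.14, 3.14, 3.14, 3.14].

## Interface

Orientations are given as a unit quaternion [x, y, z, w].
In Python, from rig import env gives the robot as it stands.
- The arm moves only by the shell command python3 -m jog 'ROWS' [FORCE]. ROWS is JSON, a list that holds one entry, the list of rows, each a list of 7 numbers: the shift along the world's x, y, z in m, then the turn, a rotation vector about the world's x, y, z in rad, then the finger opening in m, from 0 to 0.0854. In form: [[[tx, ty, tz, rx, ry, rz, jaw], ...]]. A call has exactly 5 rows; each row is the pose to reach, as a shift and turn from the pose commanded when the call began; what a row does not reach only later rows make up. A row lasts 1/8 s, in which the tool goes at most 62.5 mm and 10.7 degrees, less where a joint would pass 70% of its speed; a pose out of reach is approached as far as the arm can. A call with a gripper value outside its range is refused whole. The fingers move at their own pace and stop on an object; FORCE is the grip in N (left out, the last holds). Time passes only in rows, so rows that repeat a pose let the fingers close, or fill a call up. It gives the time, the measured TCP pose, the force and the opening at its end, in the units of the state.
- env.sense(): the state, without advancing time (a new reading comes with each control period).
- env.read_camera(name): name is "side" or "top"; returns a dict with "color" (400x640x3 uint8, blue, green, red), "z_map" (400x640 float32, m along the optical axis (not along the pixel's ray), 0 where there is no reading), "mtx" (3x3 intrinsics, pixels), "pose" (4x4, takes a point from camera to world coordinates). Camera axes: x right, y down, z forward; pixel columns grow to the right and rows downward; lengths in m; the calibration is good to about 2 mm. A picture is of the moment at which its call begins.
- env.sign_off(): hands the job in, once; it reports no verdict.
The state is a dict: "t": time; "q": joint angles; "joint_velocities": joint speeds; "joint_torque": joint torques, N m; "tcp_pos": TCP position; "eef_rot": TCP orientation; "ft_force": force on the tool from outside, world axes, zero at the start; "torque": the same for the moment, N m; "opening": finger opening in m.
Only numpy, scipy, OpenCV 4.12 (cv2) and the standard library are available. Lean on these libraries where they do the work, as an engineer would, in place of code of your own. Each camera call takes 0.05 s, during which the arm holds its last target. There are 200 camera calls.

## Task

Bring the amber filter over the objective with the green collar: hook a fingertip under the pull ring from the robot's side, lift the spring pin out of its hole, swing the arm one hole towards the green objective, and let the pin drop fully home in that hole. Only hook and push the ring, gently: do not pinch it, force the arm while the pin is in a hole, swing past the green objective or take the filter over the blue one. Leave every loose thing where it lies and finish clear of everything.

Things in the scene. Friction and masses are not known exactly. Their poses are not given: they have to be found in the camera images.
- pivot (a point): Point on the arm's vertical pivot axis, on its black cap (38 mm across), 90 mm above the table. The aluminium base plate (235 x 290 mm, 12 mm thick) is fixed to the table, yaw up to 0.3 rad; the black arm (26 mm wide, underside 70 mm, top 80 mm above the table) reaches from the pivot on its far side towards the robot. x axis: from the middle hole to the pivot; z up.
- swing_arm (a joint): Angle of the arm about the pivot, rad, counter-clockwise from above, 0 in the middle hole where it starts; holes at -0.84, -0.42, 0, 0.42, 0.84. A seated pin has about 0.01 rad of play. The arm turns with slight friction (about 1 N at the ring) and stays where it is left.
- index_pin (a joint): Height of the spring pin above home, m: 0 = fully home, tip 10 mm below the plate's top; above 0.010 it is clear and the arm can swing; stop at 0.022. Spring and weight press down with 4 N at home, 6.5 N at the stop. Let go between holes, the round 9 mm tip rides on the plate at about 0.010 and drops in when the arm is pushed over a hole.
- pull_ring: Steel pull ring fixed on the pin's head; rises with the pin, turns with the arm. Origin at the ring's centre, 127 mm above the table when home, 142 mm from the pivot axis; x axis level to the pivot, z up. Inner diameter 44 mm, wire 6 mm. It leans 45 degrees from upright, top towards the pivot. A fingertip enters from the robot's side, pointing down and towards the pivot, 25 to 45 degrees from straight down.
- collar (a point): Centre of the top of the red collar on the pin, under the ring's lowest point: on the pin axis, 160 mm from the pivot axis, 107 mm above the table when home. Collar 22 mm across; below it a brass barrel, 20 mm across, reaches down to the arm. Behind the ring, towards the pivot, there is only the flat arm, 80 mm above the table.
- middle_hole (a point): Middle one of five holes in the fixed curved aluminium index plate, at the plate's top, 65 mm above the table. The plate is about 40 mm wide, lies under the arm's near end, and its holes stand on a circle of 160 mm radius about the pivot, 67 mm apart.
- filter (a point): Centre of the round amber filter in a black holder 50 mm across in the arm, 81 mm above the table and 100 mm from the pivot axis.
- green_lens (a point): Centre of the top of the objective with the green collar (39 mm across, 46 mm tall, fixed upright on the base plate, top 58 mm above the table), 100 mm from the pivot axis, just below the arm's path, at 0.42 or -0.42 rad of the arm: it and the blue one trade places.
- blue_lens (a point): The same point on the like objective with the blue collar, on the other side of the middle.
- lens_cap: Loose black lens cap, 36 mm across, 12 mm high, on the base plate beside the pivot. Origin at its underside.
- thumb_screw: Loose red thumb screw standing on its head, 22 mm across, 30 mm high, on the base plate on the pivot's other side. Origin at its underside.
- spare_objective: Loose brass objective, 34 mm across, 50 mm tall, standing on the table to the left. Origin at its underside.
- sample_jar: Loose jar, 52 mm across, 65 mm tall, standing on the table to the left. Origin at its underside.
- hex_driver: Loose orange-handled driver, 170 mm long, lying on the table to the right. Origin at its underside.
- mirror_mount: Loose mirror mount on a post, 44 mm foot, 113 mm tall, standing on the table to the right. Origin at its underside.

How it is judged:
By the outcome, as a careful person would: the job done as asked, in the order asked, and still so for the second after the job is handed in, with the robot touching nothing.
It also fails if it takes over 40 s, if anything falls off the work surface, if the arm or the gripper's body presses on something with over 40 N, if the wrist force passes 120 N, or if a joint passes its speed limit or range.

## Working session

There is one attempt and no reset: what is moved stays moved. The work goes in short steps, Python scripts to look and compute and a shell command to move; the robot and the scene stay as the last step left them, time stands still between calls to the robot, and variables do not carry over. Pictures are saved under pics/ and viewed, about 8 in all and at most 12, crops included, and the job is handed in when it is done.

```bash
ls; mkdir -p pics
python3 - <<'E'
from rig import env
import cv2,numpy as np
np.set_printoptions(precision=4,suppress=True)
s=env.sense();print(s)
for n in("top","side"):
    d=env.read_camera(n);cv2.imwrite(f"pics/{n}0.png",d["color"]);np.savez(f"{n}0.npz",**d)
    print(n,d["mtx"],d["pose"])
E
```

```text
pics
{'t': 0.0, 'q': array([-1.383 ,  0.0534,  1.6143,  0.    ,  1.476 , -0.119 ]), 'joint_velocities': array([ 0.0013,  0.001 ,  0.0007,  0.0004, -0.0002, -0.0008]), 'joint_torque': array([ -0.0003, -39.3683, -37.0181,  -0.0002,   0.0072,  -0.    ]), 'tcp_pos': array([ 0.1886, -0.5952,  0.2301]), 'eef_rot': array([ 0.9883,  0.1528, -0.    , -0.001 ]), 'ft_force': array([0.1278, 0.2548, 0.3713]), 'torque': array([-0.0202,  0.0258,  0.0198]), 'opening': 0.08539546053346884}
top [[503.4513   0.     323.7052]
 [  0.     503.4513 202.9129]
 [  0.       0.       1.    ]] [[-0.0312 -0.9771  0.2105  0.234 ]
 [-0.9995  0.0311 -0.0037  0.0277]
 [-0.0029 -0.2105 -0.9776  1.4129]
 [ 0.      0.      0.      1.    ]]
side [[468.8148   0.     314.4718]
 [  0.     468.8148 199.6152]
 [  0.       0.       1.    ]] [[-0.7333 -0.4703  0.4911 -0.0993]
 [-0.6797  0.5274 -0.5098  0.6498]
 [-0.0193 -0.7076 -0.7064  0.9871]
 [ 0.      0.      0.      1.    ]]
```

View pics/top0.png

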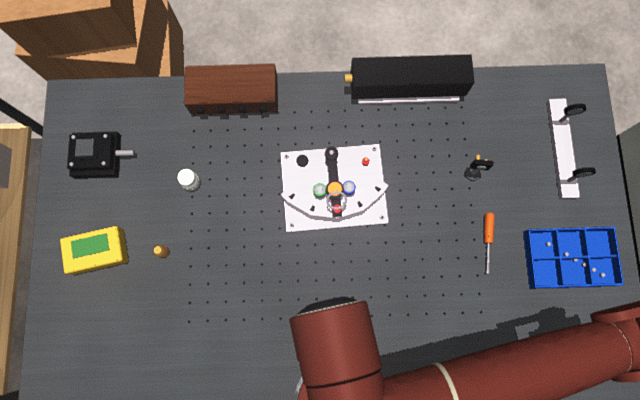

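View pics/side0.png

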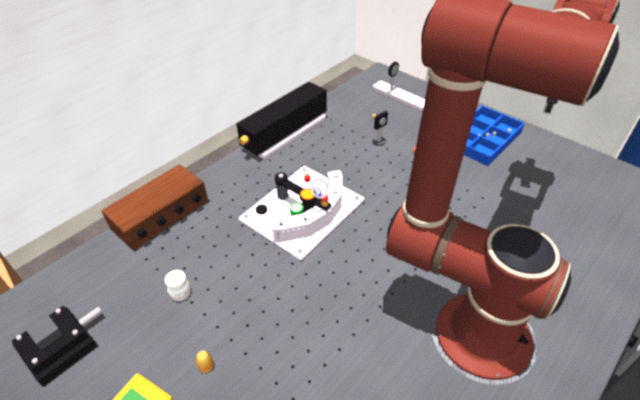

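Top view: pivot cap about (332,153), amber filter (335,188), green lens (320,190) to the left (+y), blue (349,187), ring and collar about (337,203)–(337,210). The side view shows the same rig near (305,190). Next I'll measure these and take a zoom.

```bash
cat > h.py <<'E'
import numpy as np,cv2
def ray(d,uv,z):
    K,P=d["mtx"],d["pose"]; r=P[:3,:3]@np.linalg.solve(K,[uv[0],uv[1],1.]); o=P[:3,3]
    return o+r*(z-o[2])/r[2]
def proj(d,p):
    P=d["pose"];c=P[:3,:3].T@(np.asarray(p)-P[:3,3]);c=d["mtx"]@c;return c[:2]/c[2]
def cent(d,box,lo,hi):
    x0,y0,x1,y1=box;h=cv2.cvtColor(d["color"][y0:y1,x0:x1],cv2.COLOR_BGR2HSV)
    m=cv2.inRange(h,np.array(lo),np.array(hi));n,l,st,c=cv2.connectedComponentsWithStats(m)
    return [(c[i]+[x0,y0],st[i,4]) for i in np.argsort(-st[1:,4])[:2]+1]
E
python3 - <<'E'
from h import *
np.set_printoptions(precision=4,suppress=True)
for n,b in(("top",(275,140,395,235)),("side",(235,160,370,255))):
    d=dict(np.load(n+"0.npz"))
    for k,lo,hi,z in(("amber",(8,150,120),(25,255,255),.081),("green",(40,60,50),(85,255,255),.05),("blue",(100,90,50),(130,255,255),.05),("red",(0,150,90),(6,255,255),.105),("black",(0,0,0),(180,255,45),.09)):
        for c,a in cent(d,b,lo,hi): print(n,k,c,a,ray(d,c,z))
    x0,y0,x1,y1=b
    cv2.imwrite(f"pics/{n}z.png",cv2.resize(d["color"][y0:y1,x0:x1],None,fx=5.9,fy=5.9,interpolation=cv2.INTER_CUBIC))
E
```

```text
top amber [334.2222 186.7436] 117 [ 0.5649 -0.0074  0.081 ]
top amber [335.3333 194.4444] 9 [ 0.5433 -0.0097  0.081 ]
top green [319.5085 190.678 ] 59 [0.5627 0.0331 0.05  ]
top blue [349.7561 190.3902] 41 [ 0.5608 -0.0511  0.05  ]
top blue [344.2857 183.    ] 7 [ 0.5825 -0.0367  0.05  ]
top red [364.8571 161.5714] 21 [ 0.6264 -0.0921  0.105 ]
top red [336.8 210.6] 20 [ 0.4937 -0.0113  0.105 ]
top black [378. 189.] 1 [ 0.5526 -0.1253  0.09  ]
side amber [305.     195.6739] 46 [0.5606 0.002  0.081 ]
side amber [324. 203.] 31 [ 0.5024 -0.0118  0.081 ]
side green [297.6885 210.459 ] 61 [0.5579 0.0356 0.05  ]
side green [293.5    202.6667] 6 [0.5879 0.0217 0.05  ]
side blue [319.2 194.2] 5 [ 0.5569 -0.0516  0.05  ]
side red [306.8889 178.0556] 18 [ 0.5876 -0.0352  0.105 ]
side red [324.3529 198.8824] 17 [ 0.4961 -0.0064  0.105 ]
side black [285.9708 183.9562] 137 [0.6263 0.01   0.09  ]
side black [310.5046 203.3578] 109 [0.5226 0.0199 0.09  ]
```

View pics/topz.png

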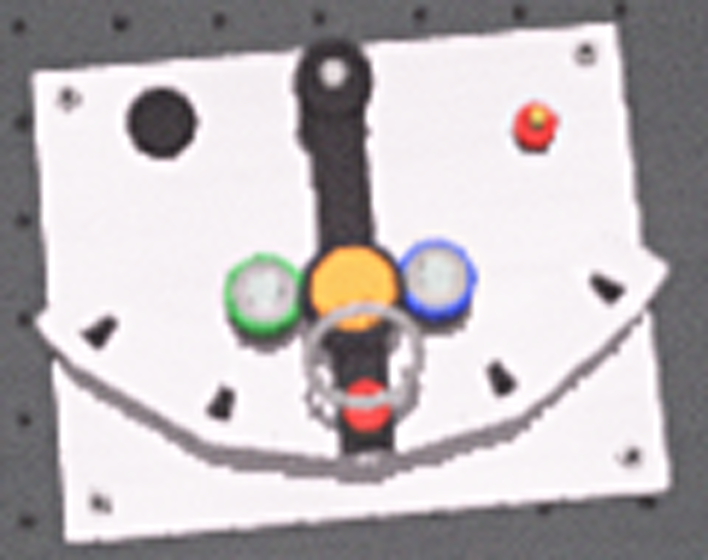

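View pics/sidez.png

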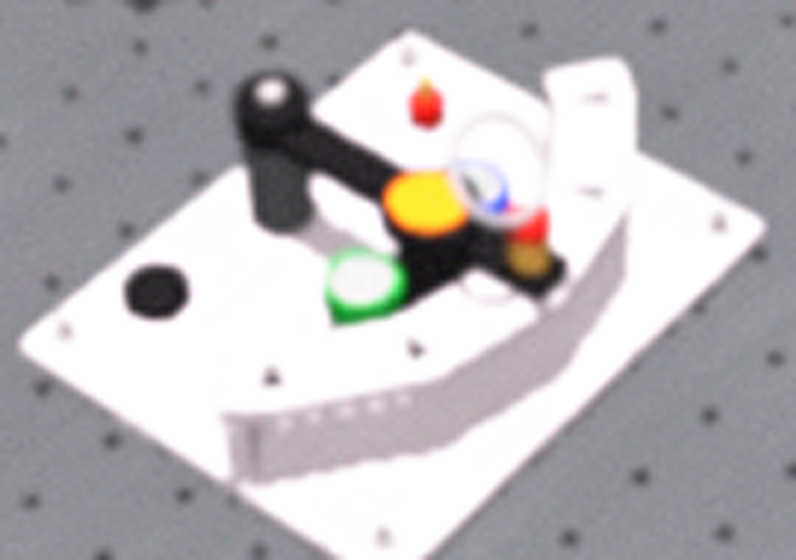

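The zooms show green on the +y side (towards negative arm angles) and the ring and collar clearly. In the top zoom the pivot is at (333,72), the filter (353,288), the ring (364,353) and the collar (365,403). In the side zoom the pivot is at (270,92), the filter (428,203) and the ring (499,168).

Run:
```python
from h import *
np.set_printoptions(precision=4,suppress=True)
T=dict(np.load("top0.npz"));S=dict(np.load("side0.npz"))
t=lambda u,v:(275+u/5.9-.4,140+v/5.9-.4); s=lambda u,v:(235+u/5.9-.4,160+v/5.9-.4)
R={}
for n,z,a,b in(("pivot",.09,t(333,72),s(270,92)),("filter",.081,t(353,288),s(428,203)),("ring",.127,t(364,353),s(499,168)),("collar",.107,t(365,403),s(528,218)),("green",.058,t(264,290),s(366,276))):
    A,B=ray(T,a,z),ray(S,b,z);R[n]=(A,B);print(n,A,B,(A+B)[:2]/2)
for i in(0,1):
    p=R["pivot"][i]
    for k in("filter","ring","collar"):
        v=p-R[k][i];print(i,k,np.hypot(*v[:2]),np.arctan2(v[1],v[0]))
```

```text
pivot [ 0.6618 -0.002   0.09  ] [ 0.6645 -0.0052  0.09  ] [ 0.6632 -0.0036]
filter [ 0.5602 -0.0078  0.081 ] [ 0.5607 -0.0067  0.081 ] [ 0.5604 -0.0073]
ring [ 0.5191 -0.0104  0.127 ] [ 0.5188 -0.0111  0.127 ] [ 0.519  -0.0108]
collar [ 0.5006 -0.0106  0.107 ] [ 0.5012 -0.011   0.107 ] [ 0.5009 -0.0108]
green [0.5662 0.0333 0.058 ] [0.5654 0.0316 0.058 ] [0.5658 0.0325]
0 filter 0.1017446764812822 0.05758013889587165
0 ring 0.14289830848796495 0.059135889254379154
0 collar 0.1614304886701189 0.05360087074036537
1 filter 0.10388410530804619 0.014768725032848259
1 ring 0.14587558211754276 0.040842451082596515
1 collar 0.16347848691118252 0.0354372090406705
```

Run:
```python
from rig import env
from scipy.spatial.transform import Rotation as R
s=env.sense();now=R.from_quat(s["eef_rot"])
tgt=R.from_euler("ZY",[.055,-.72])*R.from_matrix([[1,0,0],[0,-1,0],[0,0,-1]])
print((tgt*now.inv()).as_rotvec(),s["tcp_pos"],s["t"])
```

```text
[ 0.12805896 -0.71020367 -0.24146275] [ 0.18863531 -0.59525196  0.23016629] 0.1
```

```bash
python3 -m jog '[[[0.025,0.05,0.02,0,0,0,0],[0.055,0.1,0.03,0,0,0,0],[0.08,0.16,0.03,0,0,0,0],[0.11,0.21,0.03,0,0,0,0],[0.14,0.26,0.03,0,0,0,0]]]' 20
python3 -m jog '[[[0.02,0.055,0,0.025,-0.14,-0.05,0],[0.04,0.11,0,0.05,-0.28,-0.1,0],[0.06,0.165,0,0.075,-0.42,-0.145,0],[0.08,0.22,0,0.1,-0.56,-0.19,0],[0.1,0.27,0,0.128,-0.71,-0.241,0]]]'
python3 -m jog '[[[0.01,0.03,0,0,0,0,0],[0.01,0.052,0,0,0,0,0],[0.01,0.052,0,0,0,0,0],[0.01,0.052,0,0,0,0,0],[0.01,0.052,0,0,0,0,0]]]'
python3 - <<'E'
from rig import env
from scipy.spatial.transform import Rotation as R
s=env.sense();now=R.from_quat(s["eef_rot"])
tgt=R.from_euler("ZY",[.055,-.72])*R.from_matrix([[1,0,0],[0,-1,0],[0,0,-1]])
print((tgt*now.inv()).as_rotvec(),s)
E
```

```text
t: 0.72
tcp_pos: [0.3292, -0.3338, 0.2609]
eef_rot: [0.988, 0.153, 0.0, -0.0]
ft_force: [-0.3, 0.0, -0.1]
opening: -0.0001
t: 1.35
tcp_pos: [0.4384, -0.0674, 0.261]
eef_rot: [0.936, 0.024, 0.351, -0.011]
ft_force: [-20.4, 16.2, 2.8]
opening: -0.0002
t: 1.98
tcp_pos: [0.4482, -0.0177, 0.2613]
eef_rot: [0.937, 0.025, 0.349, -0.009]
ft_force: [-0.5, 0.1, 0.3]
opening: 0.0002
[ 0.00021996 -0.00573728  0.00111236] {'t': 1.975, 'q': array([-0.38522283, -1.00975565,  2.41255009,  0.31875291,  1.09483473,
        1.07975528]), 'joint_velocities': array([-0.0008626 ,  0.00153272,  0.00096113, -0.00170115, -0.0007292 ,
        0.00263535]), 'joint_torque': array([ 2.86683803e-01, -2.90449820e+00, -4.00764120e+01,  8.81874561e-01,
       -1.82705618e+00, -4.79697977e-03]), 'tcp_pos': array([ 0.44820371, -0.01765872,  0.2613198 ]), 'eef_rot': array([ 0.9365645 ,  0.02522442,  0.34945836, -0.00946135]), 'ft_force': array([-0.46214834,  0.06077295,  0.34053836]), 'torque': array([-0.05601198,  0.31974006,  0.00877606]), 'opening': 0.00022584610218575745}
```

```bash
python3 -m jog '[[[0.02,0.002,-0.02,0,0,0,0],[0.03,0.005,-0.05,0,0,0,0],[0.038,0.005,-0.085,0,0,0,0],[0.038,0.005,-0.085,0,0,0,0],[0.038,0.005,-0.085,0,0,0,0]]]'
python3 - <<'E'
from h import *
from rig import env
from scipy.spatial.transform import Rotation as R
np.set_printoptions(precision=4,suppress=True)
s=env.sense();now=R.from_quat(s["eef_rot"])
tgt=R.from_euler("ZY",[.055,-.72])*R.from_matrix([[1,0,0],[0,-1,0],[0,0,-1]])
print((tgt*now.inv()).as_rotvec(),s["q"],s["tcp_pos"])
im=[]
for n,(x0,y0,x1,y1) in(("top",(290,140,390,240)),("side",(265,130,365,230))):
    d=env.read_camera(n);np.savez(n+"1.npz",**d);c=d["color"].copy()
    print(n,proj(d,s["tcp_pos"]),proj(d,[.519,-.0105,.127]))
    im.append(cv2.resize(c[y0:y1,x0:x1],None,fx=4,fy=4,interpolation=cv2.INTER_CUBIC))
cv2.imwrite("pics/a1.png",np.hstack(im))
E
```

```text
t: 2.6
tcp_pos: [0.4867, -0.0124, 0.178]
eef_rot: [0.936, 0.026, 0.35, -0.009]
ft_force: [1.5, 0.1, 0.5]
opening: -0.0
[ 0.0004 -0.0038  0.0005] [-0.3198 -0.7945  2.4517  0.3307  0.8313  1.0553] [ 0.4867 -0.0124  0.178 ]
top [337.9955 207.6216] [336.3211 199.4855]
side [328.5431 179.1014] [318.9543 188.1636]
```

View pics/a1.png

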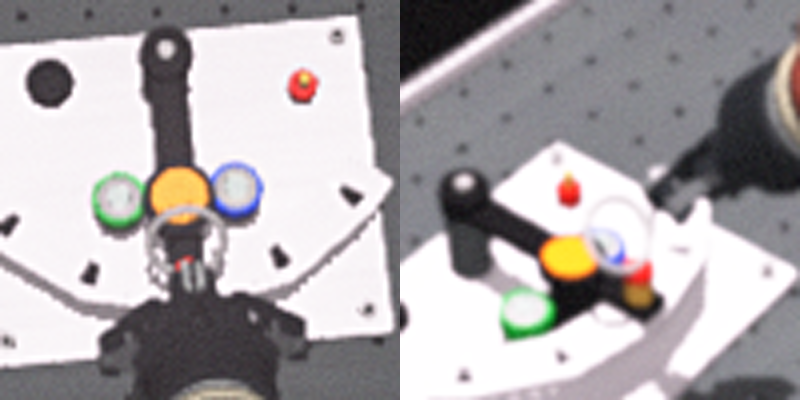

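The tip sits in line with the ring laterally (top crop, about (194,275)), and the robot and camera calibration agree within about 1 px. I'll go onto the insertion axis and advance.

```bash
python3 -m jog '[[[-0.012,0,0,0,0,0,0],[-0.003,0,-0.01,0,0,0,0],[0.012,0.001,-0.027,0,0,0,0],[0.024,0.0015,-0.041,0,0,0,0],[0.034,0.002,-0.053,0,0,0,0]]]'
python3 - <<'E'
from h import *
from rig import env
np.set_printoptions(precision=4,suppress=True)
s=env.sense();print(s["tcp_pos"],s["ft_force"])
im=[]
for n,(x0,y0,x1,y1) in(("top",(300,165,370,235)),("side",(285,150,355,220))):
    d=env.read_camera(n)
    print(n,proj(d,s["tcp_pos"]))
    im.append(cv2.resize(d["color"][y0:y1,x0:x1],None,fx=5.7,fy=5.7,interpolation=cv2.INTER_CUBIC))
cv2.imwrite("pics/a2.png",np.hstack(im))
E
```

```text
t: 3.32
tcp_pos: [0.5216, -0.01, 0.1252]
eef_rot: [0.936, 0.026, 0.351, -0.009]
ft_force: [-0.3, -1.0, 0.3]
opening: -0.0001
[ 0.5216 -0.01    0.1252] [-0.3    -1.0115  0.3401]
top [336.0781 198.6855]
side [318.1239 188.3141]
```

View pics/a2.png

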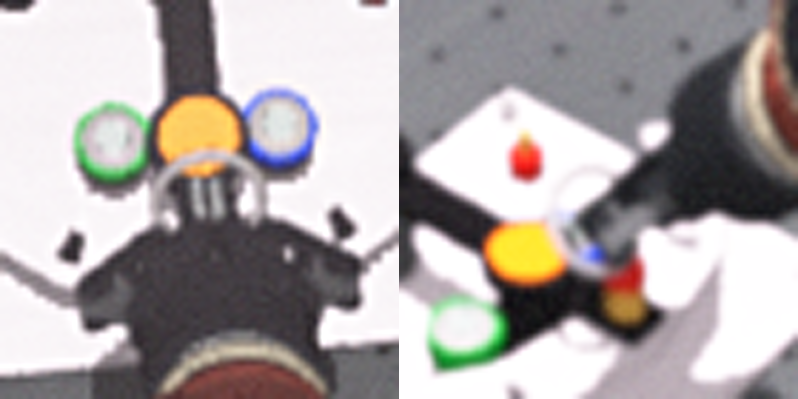

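The fingertip is in the ring's opening with clear gaps on both sides and no contact force (top crop: tip about (207,190), ring (155–265,150–230)). I'll go deeper, then move up along the ring plane until contact.

```bash
python3 -m jog '[[[0.004,0,-0.005,0,0,0,0],[0.008,0,-0.009,0,0,0,0],[0.010,0,-0.011,0,0,0,0],[0.012,0,-0.009,0,0,0,0],[0.0125,0,-0.008,0,0,0,0]]]'
python3 -m jog '[[[0.001,0,0.001,0,0,0,0],[0.002,0,0.002,0,0,0,0],[0.003,0,0.003,0,0,0,0],[0.003,0,0.003,0,0,0,0],[0.003,0,0.003,0,0,0,0]]]'
```

```text
t: 4.05
tcp_pos: [0.533, -0.0097, 0.1158]
eef_rot: [0.936, 0.026, 0.35, -0.01]
ft_force: [0.2, 0.1, -0.2]
opening: -0.0
t: 4.68
tcp_pos: [0.5357, -0.0096, 0.1183]
eef_rot: [0.937, 0.026, 0.349, -0.01]
ft_force: [-0.1, 0.6, 0.2]
opening: 0.0002
```

```bash
python3 -m jog '[[[0.001,0,0.001,0,0,0,0],[0.002,0,0.002,0,0,0,0],[0.003,0,0.003,0,0,0,0],[0.003,0,0.003,0,0,0,0],[0.003,0,0.003,0,0,0,0]]]'
python3 -m jog '[[[0,0,0.001,0,0,0,0],[0,0,0.002,0,0,0,0],[0,0,0.003,0,0,0,0],[0,0,0.004,0,0,0,0],[0,0,0.004,0,0,0,0]]]'
```

```text
t: 5.3
tcp_pos: [0.5378, -0.0094, 0.12]
eef_rot: [0.937, 0.026, 0.348, -0.01]
ft_force: [-5.0, -0.7, -0.5]
opening: 0.0
t: 5.92
tcp_pos: [0.5378, -0.0093, 0.1241]
eef_rot: [0.937, 0.026, 0.348, -0.01]
ft_force: [-4.1, -1.5, -4.9]
opening: -0.0004
```

```bash
python3 -m jog '[[[0,0,0.003,0,0,0,0],[0,0,0.006,0,0,0,0],[0,0,0.009,0,0,0,0],[0,0,0.012,0,0,0,0],[0,0,0.012,0,0,0,0]]]'
python3 - <<'E'
from h import *
from rig import env
s=env.sense();im=[]
for n,(x0,y0,x1,y1) in(("top",(300,165,370,235)),("side",(285,150,355,220))):
    d=env.read_camera(n); im.append(cv2.resize(d["color"][y0:y1,x0:x1],None,fx=5.7,fy=5.7,interpolation=cv2.INTER_CUBIC))
    print(n,cent(d,(300,170,350,225),(0,150,80),(7,255,255)))
cv2.imwrite("pics/a3.png",np.hstack(im))
d=dict(np.load("side0.npz"));c=cent(d,(300,170,350,225),(0,150,80),(7,255,255));print(c,[proj(d,[.501,-.011,.105+k]) for k in(0,.015)])
E
```

```text
t: 6.55
tcp_pos: [0.5378, -0.0093, 0.1362]
eef_rot: [0.937, 0.026, 0.348, -0.01]
ft_force: [-4.8, -1.3, -6.2]
opening: 0.0003
top []
side [(array([306.95, 178.1 ]), np.int32(20)), (array([324.71428571, 194.28571429]), np.int32(14))]
[(array([306.88888889, 178.05555556]), np.int32(18)), (array([324.35294118, 198.88235294]), np.int32(17))] [array([324.14629925, 197.10731094]), array([324.11978693, 193.08673086])]
```

View pics/a3.png

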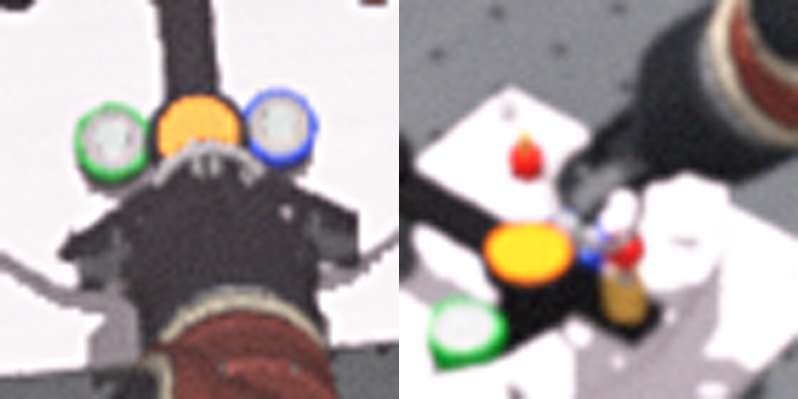

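The pin's collar rose about 4.6 px (16 mm) at about 6 N, so it's clear of its hole and below the stop. I'll start the swing.

```bash
python3 -m jog '[[[0,0.004,0,0,0,-0.033,0],[0,0.0085,0,0,0,-0.067,0],[0.0005,0.0125,0,0,0,-0.1,0],[0.0008,0.0165,0,0,0,-0.133,0],[0.001,0.0205,0,0,0,-0.167,0]]]'
cat > m.py <<'E'
from h import *
from rig import env
np.set_printoptions(precision=4,suppress=True)
s=env.sense();d=env.read_camera("side");dt=env.read_camera("top")
np.savez("sideL.npz",**d);np.savez("topL.npz",**dt)
c=cent(d,(280,165,345,235),(8,150,120),(25,255,255));A=ray(d,c[0][0],.081);p=np.array([.6625,-.0035])
ct=cent(dt,(290,165,380,235),(8,150,120),(25,255,255))
print("amber side",c[0],A,"ang",np.arctan2(*(p-A[:2])[::-1]))
if ct: B=ray(dt,ct[0][0],.081);print("top",ct[0],B,np.arctan2(*(p-B[:2])[::-1]))
print("red",[(x[0],x[1]) for x in cent(d,(290,170,350,230),(0,150,80),(7,255,255))]);print(s["t"],s["tcp_pos"],s["ft_force"])
E
python3 m.py
```

```text
t: 7.28
tcp_pos: [0.5385, 0.0113, 0.1357]
eef_rot: [0.936, -0.053, 0.347, 0.019]
ft_force: [-4.6, -0.1, -4.9]
opening: -0.0002
amber side (array([301.7385, 197.3692]), np.int32(65)) [0.5627 0.0128 0.081 ] ang -0.16179309227435226
top (array([328.25  , 186.0978]), np.int32(92)) [0.5673 0.0088 0.081 ] -0.12799734310831742
red [(array([317.    , 200.2857]), np.int32(21)), (array([306.4167, 177.1667]), np.int32(12))]
7.275 [0.5385 0.0113 0.1357] [-4.5881 -0.1117 -4.8917]
```

```bash
python3 -m jog '[[[0.0007,0.0042,0,0,0,-0.034,0],[0.0015,0.0084,0,0,0,-0.068,0],[0.0024,0.0125,0,0,0,-0.102,0],[0.0033,0.0166,0,0,0,-0.136,0],[0.0042,0.0207,0,0,0,-0.17,0]]]'
python3 m.py
```

```text
t: 8.0
tcp_pos: [0.5429, 0.0319, 0.1359]
eef_rot: [0.928, -0.132, 0.345, 0.049]
ft_force: [-5.3, 0.6, -6.2]
opening: 0.0004
amber side (array([295.6296, 201.3704]), np.int32(54)) [0.5643 0.0351 0.081 ] ang -0.37458019660530334
top (array([322.5521, 185.2292]), np.int32(96)) [0.5702 0.0242 0.081 ] -0.2915883558905904
red [(array([335.1881, 176.3511]), np.int32(319)), (array([309.129 , 204.3226]), np.int32(31))]
8.0 [0.5429 0.0319 0.1359] [-5.338   0.5967 -6.1507]
```

```bash
cat >> m.py <<'E'
q=lambda th,z:proj(d,[.662-.16*np.cos(.052+th),-.003-.16*np.sin(.052+th),z])
b=np.array([324.71,194.29])-q(0,.121)
for th in(-.3,-.33,-.36,-.39,-.42,-.45):print(th,q(th,.121)+b)
E
python3 m.py | tail -6
```

```text
-0.3 [311.1562 202.947 ]
-0.33 [309.5888 203.6628]
-0.36 [307.9887 204.3475]
-0.39 [306.3576 205.    ]
-0.42 [304.6971 205.6195]
-0.45 [303.009  206.2053]
```

```bash
python3 -m jog '[[[0.0005,0.002,0,0,0,-0.016,0],[0.001,0.004,0,0,0,-0.032,0],[0.0018,0.0056,0,0,0,-0.047,0],[0.0018,0.0056,0,0,0,-0.047,0],[0.0018,0.0056,0,0,0,-0.047,0]]]'
python3 m.py
```

```text
t: 8.82
tcp_pos: [0.5449, 0.0377, 0.136]
eef_rot: [0.925, -0.154, 0.344, 0.056]
ft_force: [-6.1, 2.5, -5.0]
opening: 0.0001
amber side (array([293.2549, 202.098 ]), np.int32(51)) [0.5672 0.0414 0.081 ] ang -0.4403834777431018
top (array([321.5 , 184.99]), np.int32(100)) [0.571  0.0271 0.081 ] -0.3221223632424157
red [(array([331.8729, 179.4788]), np.int32(543)), (array([306.6129, 205.3548]), np.int32(31))]
8.825 [0.5449 0.0377 0.136 ] [-6.0614  2.5211 -4.9652]
-0.3 [311.1562 202.947 ]
-0.33 [309.5888 203.6628]
-0.36 [307.9887 204.3475]
-0.39 [306.3576 205.    ]
-0.42 [304.6971 205.6195]
-0.45 [303.009  206.2053]
```

Run:
```python
from h import *
im=[]
for n,(x0,y0,x1,y1) in(("top",(285,165,355,235)),("side",(270,160,340,230))):
    d=dict(np.load(n+"L.npz"));im.append(cv2.resize(d["color"][y0:y1,x0:x1],None,fx=5.7,fy=5.7,interpolation=cv2.INTER_CUBIC))
cv2.imwrite("pics/a4.png",np.hstack(im))
```

```text
(no output)
```

View pics/a4.png

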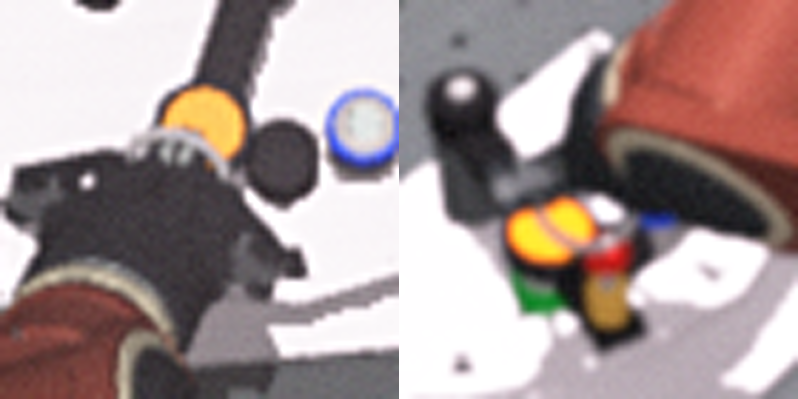

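The filter is now nearly over the green objective (side crop: green just under amber at (545,290)), at about -0.39 rad. I'll lower until the pin tip rides lightly on the plate, then creep.

```bash
python3 -m jog '[[[0,0,-0.0015,0,0,0,0],[0,0,-0.003,0,0,0,0],[0,0,-0.0045,0,0,0,0],[0,0,-0.006,0,0,0,0],[0,0,-0.006,0,0,0,0]]]'
python3 m.py | sed -n 1,6p
```

```text
t: 9.55
tcp_pos: [0.5449, 0.0377, 0.1301]
eef_rot: [0.925, -0.154, 0.344, 0.056]
ft_force: [-6.0, 2.8, -5.1]
opening: -0.0003
amber side (array([305.8, 212.8]), np.int32(40)) [0.514  0.0477 0.081 ] ang -0.33205172132285016
top (array([321.3524, 185.1619]), np.int32(105)) [0.5705 0.0275 0.081 ] -0.3246632480416623
red [(array([331.2185, 180.4248]), np.int32(572)), (array([306.4667, 206.9   ]), np.int32(30))]
9.55 [0.5449 0.0377 0.1301] [-5.9986  2.7744 -5.1215]
-0.3 [311.1562 202.947 ]
-0.33 [309.5888 203.6628]
```

```bash
python3 -m jog '[[[0,0,-0.0005,0,0,0,0],[0,0,-0.001,0,0,0,0],[0,0,-0.001,0,0,0,0],[0,0,-0.001,0,0,0,0],[0,0,-0.001,0,0,0,0]]]'
```

```text
t: 10.28
tcp_pos: [0.545, 0.0377, 0.1295]
eef_rot: [0.925, -0.154, 0.344, 0.056]
ft_force: [-7.3, 1.9, -3.3]
opening: 0.0
```

```bash
python3 -m jog '[[[0.0002,0.0006,0,0,0,-0.005,0],[0.0004,0.0012,0,0,0,-0.01,0],[0.0006,0.0018,0,0,0,-0.015,0],[0.0008,0.0024,0,0,0,-0.02,0],[0.0008,0.0024,0,0,0,-0.02,0]]]'
```

```text
t: 10.9
tcp_pos: [0.5458, 0.0401, 0.1293]
eef_rot: [0.923, -0.163, 0.343, 0.059]
ft_force: [-5.7, 2.6, -4.8]
opening: 0.0001
```

```bash
python3 -m jog '[[[0,0,-0.0005,0,0,0,0],[0,0,-0.001,0,0,0,0],[0,0,-0.0015,0,0,0,0],[0,0,-0.0015,0,0,0,0],[0,0,-0.0015,0,0,0,0]]]'
python3 m.py | sed -n '3p;9,12p'
```

```text
t: 11.52
tcp_pos: [0.5458, 0.04, 0.1278]
eef_rot: [0.923, -0.163, 0.343, 0.059]
ft_force: [-5.9, 2.5, -5.2]
opening: 0.0002
red [(array([329.6523, 181.847 ]), np.int32(673)), (array([305.2581, 207.9032]), np.int32(31))]
-0.42 [304.6971 205.6195]
-0.45 [303.009  206.2053]
```

```bash
python3 -m jog '[[[0,0,-0.001,0,0,0,0],[0,0,-0.002,0,0,0,0],[0,0,-0.003,0,0,0,0],[0,0,-0.003,0,0,0,0],[0,0,-0.003,0,0,0,0]]]'
python3 m.py | sed -n '3p'
```

```text
t: 12.25
tcp_pos: [0.5458, 0.0401, 0.1249]
eef_rot: [0.923, -0.163, 0.343, 0.059]
ft_force: [-6.6, 2.3, -5.0]
opening: 0.0001
red [(array([329.61  , 182.5191]), np.int32(682)), (array([305.2143, 208.5   ]), np.int32(28))]
```

```bash
python3 -m jog '[[[0,0,-0.001,0,0,0,0],[0,0,-0.002,0,0,0,0],[0,0,-0.003,0,0,0,0],[0,0,-0.003,0,0,0,0],[0,0,-0.003,0,0,0,0]]]'
python3 m.py | sed -n '3p'
```

```text
t: 12.98
tcp_pos: [0.5459, 0.0401, 0.122]
eef_rot: [0.923, -0.163, 0.343, 0.059]
ft_force: [-6.5, 2.2, -3.9]
opening: 0.0003
red [(array([329.8945, 183.2911]), np.int32(711)), (array([305.1481, 209.4074]), np.int32(27))]
```

```bash
python3 -m jog '[[[0,0,-0.001,0,0,0,0],[-0.001,0.0003,-0.002,0,0,0,0],[-0.002,0.0007,-0.003,0,0,0,0],[-0.003,0.001,-0.004,0,0,0,0],[-0.004,0.0015,-0.005,0,0,0,0]]]'
python3 m.py | sed -n '1,4p'
python3 - <<'E'
from h import *
im=[]
for n,(x0,y0,x1,y1) in(("top",(285,165,355,235)),("side",(270,160,340,230))):
    d=dict(np.load(n+"L.npz"));im.append(cv2.resize(d["color"][y0:y1,x0:x1],None,fx=5.7,fy=5.7,interpolation=cv2.INTER_CUBIC))
cv2.imwrite("pics/a5.png",np.hstack(im))
E
```

```text
t: 13.7
tcp_pos: [0.5442, 0.0413, 0.1201]
eef_rot: [0.922, -0.162, 0.346, 0.06]
ft_force: [-0.5, 0.3, 0.1]
opening: -0.0
amber side (array([299.2941, 201.7059]), np.int32(34)) [0.556  0.0294 0.081 ] ang -0.29913044601617167
top (array([320.178 , 185.3475]), np.int32(118)) [0.5701 0.0307 0.081 ] -0.35424270866877366
red [(array([330.2666, 184.9963]), np.int32(814)), (array([305.0357, 209.9286]), np.int32(28))]
13.7 [0.5442 0.0413 0.1201] [-0.5336  0.3371  0.1078]
```

View pics/a5.png

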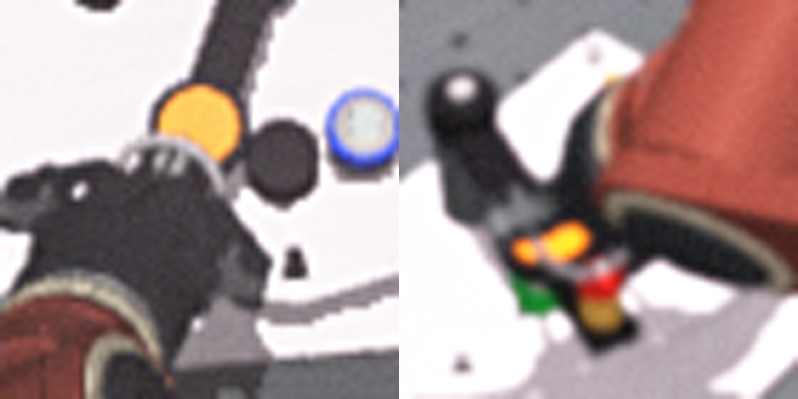

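No contact force any more. I'll centre in the ring and withdraw along the tool axis.

```bash
python3 -m jog '[[[-0.002,0.001,-0.002,0,0,0,0],[-0.003,0.001,-0.0035,0,0,0,0],[-0.0075,0.0027,0.002,0,0,0,0],[-0.013,0.0048,0.009,0,0,0,0],[-0.0185,0.007,0.016,0,0,0,0]]]'
python3 -m jog '[[[-0.0055,0.002,0.007,0,0,0,0],[-0.011,0.004,0.0135,0,0,0,0],[-0.0185,0.007,0.022,0,0,0,0],[-0.026,0.01,0.032,0,0,0,0],[-0.034,0.013,0.042,0,0,0,0]]]'
python3 m.py | sed -n '1,4p'
```

```text
t: 14.42
tcp_pos: [0.5238, 0.0483, 0.1347]
eef_rot: [0.923, -0.162, 0.345, 0.06]
ft_force: [0.3, 0.3, 0.1]
opening: -0.0
t: 15.05
tcp_pos: [0.4895, 0.0613, 0.1765]
eef_rot: [0.923, -0.162, 0.344, 0.06]
ft_force: [0.5, 0.6, -0.3]
opening: 0.0001
amber side (array([289.9655, 201.5517]), np.int32(29)) [0.5754 0.0459 0.081 ] ang -0.5158713778330721
top (array([320.1453, 185.2906]), np.int32(117)) [0.5702 0.0308 0.081 ] -0.3556187079190082
red [(array([334.1015, 182.6321]), np.int32(473)), (array([305.0968, 209.871 ]), np.int32(31))]
15.05 [0.4895 0.0613 0.1765] [ 0.5104  0.6018 -0.2972]
```

```bash
python3 -m jog '[[[-0.01,0,0.04,0,0,0,0],[-0.01,0,0.09,0,0,0,0],[-0.02,-0.05,0.11,0,0,0,0],[-0.03,-0.1,0.11,0,0,0,0],[-0.04,-0.15,0.11,0,0,0,0]]]'
python3 -m jog '[[[0,-0.05,0,0,0.1,0,0],[0,-0.1,0,0,0.2,0,0],[-0.02,-0.15,0,0,0.3,0,0],[-0.04,-0.2,0,0,0.4,0,0],[-0.04,-0.2,0,0,0.4,0,0]]]'
python3 m.py
python3 - <<'E'
from h import *
im=[]
for n,(x0,y0,x1,y1) in(("top",(270,140,390,235)),("side",(235,160,355,255))):
    d=dict(np.load(n+"L.npz"));im.append(cv2.resize(d["color"][y0:y1,x0:x1],(400,317),interpolation=cv2.INTER_CUBIC))
    cv2.imwrite("pics/full_%s.png"%n,d["color"])
    print(n,[proj(d,[.662-.16*np.cos(.052-.42),-.003-.16*np.sin(.052-.42),z]) for z in(.105,.115)])
cv2.imwrite("pics/a6.png",np.hstack(im))
E
```

```text
t: 15.78
tcp_pos: [0.4497, -0.0897, 0.2864]
eef_rot: [0.923, -0.161, 0.345, 0.06]
ft_force: [-0.3, -0.1, 0.1]
opening: 0.0001
t: 16.4
tcp_pos: [0.4094, -0.2918, 0.2855]
eef_rot: [0.973, -0.149, 0.153, 0.092]
ft_force: [-0.5, 0.6, -0.2]
opening: 0.0001
amber side (array([304.7857, 214.4643]), np.int32(28)) [0.5118 0.0539 0.081 ] ang -0.36399942033889654
top (array([320.0357, 185.1964]), np.int32(112)) [0.5705 0.0311 0.081 ] -0.3593637910098485
red [(array([305.069 , 209.9655]), np.int32(29)), (array([306.8889, 177.9444]), np.int32(18))]
16.4 [ 0.4094 -0.2918  0.2855] [-0.4554  0.6132 -0.1647]
-0.3 [311.1562 202.947 ]
-0.33 [309.5888 203.6628]
-0.36 [307.9887 204.3475]
-0.39 [306.3576 205.    ]
-0.42 [304.6971 205.6195]
-0.45 [303.009  206.2053]
top [array([311.74763515, 204.35525862]), array([311.64851707, 203.56757987])]
side [array([304.05980698, 208.15753247]), array([303.92548296, 205.48809546])]
```

View pics/a6.png

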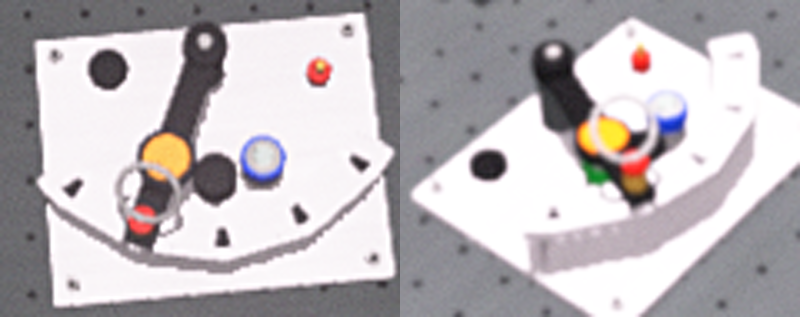

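View pics/full_top.png

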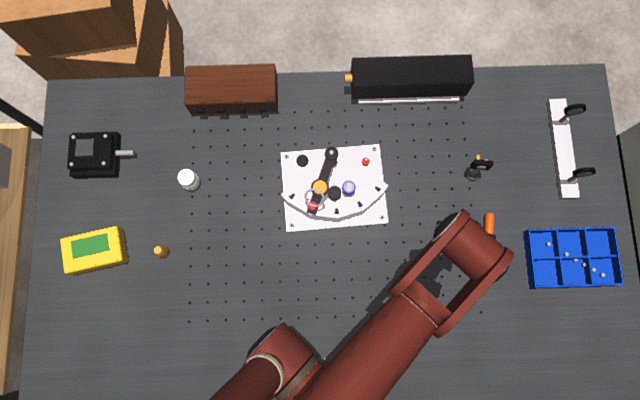

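The final crops show the filter over the green objective, with the arm on the second hole from the left and the middle hole open. The lens cap, thumb screw, jar, brass objective and mirror mount look unmoved, and the gripper is clear. One last height check of the collar against its initial home reading.

Run:
```python
from h import *
from rig import env
np.set_printoptions(precision=4,suppress=True)
for n,boxes in(("top",((330,200,345,220),(303,195,325,220))),("side",((316,190,334,210),(297,200,315,220)))):
    fs=[env.read_camera(n) for _ in range(4)]
    for d,b in[(dict(np.load(n+"0.npz")),boxes[0])]+[(f,boxes[1]) for f in fs]:
        x0,y0,x1,y1=b;m=cv2.inRange(cv2.cvtColor(d["color"],cv2.COLOR_BGR2HSV),np.array((0,150,80)),np.array((7,255,255)))
        v,u=np.nonzero(m[y0:y1,x0:x1]);v+=y0;u+=x0;z=d["z_map"][v,u]
        P=(np.linalg.inv(d["mtx"])@np.c_[u,v,u*0+1].T*z).T@d["pose"][:3,:3].T+d["pose"][:3,3]
        P=P[z>0];print(n,len(u),u.mean(),v.mean(),np.median(P,0),np.median(np.sort(P[:,2])[-6:]))
s=env.sense();print(s["t"],s["ft_force"])
```

```text
top 28 336.57142857142856 209.07142857142858 [ 0.495  -0.0117  0.1071] 0.11039367216697005
top 24 312.0 206.5 [0.5049 0.0541 0.1065] 0.10934469947142422
top 25 312.12 206.16 [0.505  0.0537 0.1067] 0.10921041313176849
top 27 312.1111111111111 206.1851851851852 [0.5051 0.0538 0.1058] 0.10974071639377969
top 26 312.0769230769231 206.07692307692307 [0.5051 0.0537 0.1065] 0.10981714232895379
side 17 324.3529411764706 198.88235294117646 [ 0.4965 -0.0054  0.1065] 0.10807181917205771
side 34 304.88235294117646 209.3235294117647 [0.5058 0.0576 0.1053] 0.10958570565346737
side 32 305.03125 209.5625 [0.5062 0.058  0.1062] 0.11022293876647238
side 31 304.9032258064516 209.51612903225808 [0.5054 0.0585 0.1054] 0.10965670662841093
side 34 304.97058823529414 209.14705882352942 [0.5064 0.0568 0.1054] 0.10956397817920827
16.9 [-0.704  -0.1179 -0.8388]
```

The collar is back at its starting home height within about 1 mm in both views, so I'm handing in.

```bash
python3 -c "
from rig import env
print(env.sign_off())"
```

```text
the job is handed in; nothing more can be done
None
```

The amber filter is now over the green objective, with the spring pin down in that hole. I handed the job in at about 17 s of robot time.

**What I did:** With the fingers shut, I put the tips into the pull ring from the robot's side and raised the pin about 16 mm, below its stop. I swung the arm one hole towards green (about -0.42 rad), followed the pin down into the hole, then backed out of the ring and moved clear. While I was touching the ring, the force readings between moves stayed under about 9 N. One reading of about 26 N came earlier, while the arm was moving freely and touching nothing.

**Last checks:**
- **Pin height:** the collar is at its original home height to within about 1 mm in both cameras.
- **Arm position:** the top view puts the filter at about -0.36 rad in world axes. That is about -0.41 on the arm's own scale after the plate's 0.05 rad yaw. The collar in the side view agrees to about 0.015 rad, which is as fine as the images allow.
- **Disagreement:** the side camera's filter angle could not be used in most late frames because the ring and gripper blocked the view, so I relied on the top view and the collar.
- **Loose things:** in the final pictures the ones I could see look unmoved. The driver is partly hidden by the robot arm in the last top view, and I did not measure any of them.
- **Robot clear:** the force reading at the end was about 1 N, with nothing touched.

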